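# Check the bench scale with its largest weight

### The job

Check the repair bench's scale: take the largest of the three steel check weights out of the sloped rack and gently stand it upright on the scale's sprung pan, centred wholly inside the ring marked there, and let go of it. Then press the scale's round key fully down and release it, leaving the weight standing in the ring. Don't drop the weight on the pan or press the pan down hard, and leave the two smaller weights in the rack and the flux jar, tweezers and syringe lying where they are.

Things in the scene. Friction and masses are not known exactly. Their poses are not given: they have to be found in the camera images.
- weight_large: the largest steel check weight: plain cylinder 32 mm diameter and 34 mm high, with a 24 mm diameter knob on top, 46 mm high overall, about 200 g. Origin at the centre of its underside, z up its axis. At the start it stands 10 mm deep in any one of the rack's three pockets, its axis square to the slope (leaning 29 degrees from vertical towards the rack's front)
- weight_medium: medium steel check weight, same shape: 28 mm diameter, body 20 mm, 32 mm high overall; origin under its centre, z up its axis; in another pocket
- weight_small: small steel check weight, same shape: 24 mm diameter, body 13 mm, 25 mm high overall; origin under its centre, z up its axis; in another pocket
- rack: fixed black weight rack 100 x 210 mm, 57 mm high at the rear; origin on the bench under its centre, z up, y along the row, -x its low front. Its slope's normal, along which the weights stand, is (-0.479, 0, 0.878) in its frame (0.5 rad from vertical). Three equal square pockets 35 mm wide, 10 mm deep, at y = -70, 0, 70 mm, floor centre at x = -7 mm, 31 mm above the bench
- scale: bench scale, fixed: white housing 210 x 160 mm, its top 34 mm above the bench. Origin on the bench under its centre, z up, -x its front. The pan is 35 mm behind the centre; a dark display and the key are near the front edge
- pan_center (a point): centre of the pan's top face: a flat aluminium disc 120 mm in diameter, about 54 mm above the bench when empty, with a dark ring line of 47 mm inner diameter marked around its centre. It moves with the pan; z up
- pan (a joint): how far the pan is pushed down on its spring (m): 0 empty, about 0.005 under the large weight, hard stop at 0.012; above 0.0095 is overload. Spring 400 N/m
- key_top (a point): centre of the top face of the scale's round grey key, 22 mm in diameter, near the scale's front edge (80 mm in front of its centre, 45 mm to its -y side)
- key (a joint): how far the key is pressed (m): 0 up, 0.006 fully down (5 N), springs back
- flux_jar: flux jar with black lid, 38 mm diameter, 42 mm high, between scale and rack; origin under its centre; a bystander
- tweezers: dark steel tweezers 125 mm long, 6 mm high, lying between scale and rack, nearer the robot; origin under its middle, x along it; a bystander
- syringe: green flux syringe with red end, 115 mm long, 17 mm thick, lying between scale and rack, at their far side; origin under its middle, x along it; a bystander

How it is judged:
By the outcome, as a careful person would: the job done as asked, in the order asked, and still so for the second after the job is handed in, with the robot touching nothing.
It also fails if it takes over 48 s, if anything falls off the work surface, if the arm or the gripper's body presses on something with over 40 N, if the wrist force passes 120 N, or if a joint passes its speed limit or range.

### The arm

A 7-joint arm with a two-finger parallel gripper is mounted at the origin on the work surface. World frame = base frame: x ahead of the robot, y to its left, z up, the work surface at z = 0. Lengths are in m, angles in rad, forces in N, time in s.
With the tool pointing down it reaches from about 0.4 to 0.85 m from the base axis. Payload 10.4 kg.
Tool frame: the origin (TCP) lies at the very end of the fingers, on their centre line; the grasp point (between the pads) lies 19 mm behind it (manip.grip_point_offset is the distance from the TCP to the grasp point, in m); z points along the fingers, y is the line along which they close (so a half turn about z gives the same grasp; the last joint's range is limited). The gripper opens to 85 mm and grips with 20 to 120 N. Pads are 22 mm wide; open, the fingers measure 114 mm over their backs; the gripper's body (76 mm by 85 mm) begins 54 mm behind the grasp point. The pads swing forward as they close: fully open they stand 13 mm farther back than shut.
Start: joints at [-1.22, 0.332, -0.065, 1.46, 0.022, 1.35, -0.088], TCP at [0.228, 0.582, 0.231] pointing down, gripper open.
Joint ranges: [-2.6, 2.6], [-0.5, 2.12], [-1.47, 1.34], [0.16, 2.42], [-1.27, 4.41], [0.06, 2.06], [-2.6, 2.6]. Speed limits (rad/s): [2.22, 2.22, 2.79, 2.79, 3.14, 3.14, 3.14].

### API

Orientations are given as a unit quaternion [x, y, z, w].
In Python, from workcell import manip gives the robot as it stands. The module is installed in compiled form; this text tells all that it offers.
- The arm moves only by the tool step_arm, never from a script. Its argument "moves" is a list of rows, each a list of 7 numbers: the closure, from 0 (fully open) to 1 (shut), then the shift along the world's x, y, z in mm, then the turn, a rotation vector about the world's x, y, z in rad. In form: [[grip, tx, ty, tz, ax, ay, az], ...]. A call has 1 to 10 rows; each row is the pose to reach, as a shift and turn from the pose commanded when the call began; what a row does not reach only later rows make up. A row lasts 1/10 s, in which the tool goes at most 50 mm and 8.59 degrees, less where a joint would pass 70% of its speed; a pose out of reach is approached as far as the arm can. A call with a gripper value outside its range is refused whole. The fingers move at their own pace and stop on an object; "grip_force" is the grip in N (left out, the last holds). Time passes only in rows, so rows that repeat a pose let the fingers close. It gives the time, the measured TCP pose, the force, the opening and the grip force at its end, in the units of the state.
- manip.get_obs(): the state, without advancing time (a new reading comes with each control period).
- manip.camera(name): name is "scene" or "top"; returns a dict with "image" (384x512x3 uint8, blue, green, red), "K" (3x3 intrinsics, pixels), "dist_coeffs" ([k1, k2, p1, p2, k3] as OpenCV has them; the pictures are not rectified), "rvec" (rotation vector, rad) and "tvec" (3), from world to camera coordinates, as OpenCV has them. Camera axes: x right, y down, z forward; pixel columns grow to the right and rows downward; lengths in m; the calibration is good to about 2 mm. A picture is of the moment at which its call begins. There is no depth.
- manip.hand_in(): hands the job in; it is judged then, once.
The state is a dict: "clock": time; "joint_pos": joint angles; "joint_velocities": joint speeds; "tau": joint torques, N m; "position": TCP position; "ee_rot": TCP orientation; "ft_force": force on the tool from outside, world axes, zero at the start; "torque": the same for the moment, N m; "grip_width": opening from 0.0 (shut) to 1.0 (fully open); "grasp_force": force on a finger pad.
Only numpy, scipy, OpenCV 4.12 (cv2) and the standard library are available. Lean on these libraries where they do the work, as an engineer would, in place of code of your own. Each camera call takes 0.05 s, during which the arm holds its last target. There are 200 camera calls.

## Working session

There is one attempt and no reset: what is moved stays moved. The work goes in short steps, Python scripts to look and compute and a tool call to move; the robot and the scene stay as the last step left them, time stands still between calls to the robot, and variables do not carry over. Pictures are saved under pics/ and viewed, at most 10 in all, crops included, and the job is handed in when it is done.

Besides the shell and the picture viewer there is one more tool, called after ">>>" by a JSON object that holds its "op" and its "data". step_arm: Moves the arm, as the interface text tells. Its arguments: {"type":"object","properties":{"moves":{"type":"array","items":{"type":"array","items":{"type":"number"}}},"grip_force":{"type":"number"}},"required":["moves"]}

```bash
mkdir -p pics
cat > h.py <<'E'
import numpy as np, cv2
from workcell import manip
def cam(n, save=None):
    c=manip.camera(n)
    if save: cv2.imwrite('pics/'+save,c['image'])
    return c
def ray(c,uv):
    p=cv2.undistortPoints(np.array([[uv]],float),np.array(c['K']),np.array(c['dist_coeffs'])).ravel()
    R=cv2.Rodrigues(np.array(c['rvec'],float))[0]; t=np.array(c['tvec'],float).ravel()
    return -R.T@t, R.T@np.array([p[0],p[1],1])
def onz(c,uv,z):
    o,d=ray(c,uv); return o+d*(z-o[2])/d[2]
def proj(c,P):
    return cv2.projectPoints(np.array(P,float).reshape(-1,3),np.array(c['rvec'],float),np.array(c['tvec'],float),np.array(c['K']),np.array(c['dist_coeffs']))[0].reshape(-1,2)
E
python3 - <<'E'
from h import *
for n in('scene','top'):
    c=cam(n,n+'0.png'); print(n,ray(c,(256,192)))
o=manip.get_obs(); print(o['position'],o['ee_rot'],o['ft_force'],o['grip_width'],o['clock'])
E
```

```text
scene (array([ 1.06487045, -0.08838922,  0.63650576]), array([-0.67301868,  0.10810914, -0.73183653]))
top (array([ 0.43995594, -0.00970842,  0.86333937]), array([ 0.17701677,  0.03645865, -0.98368729]))
[0.22810481 0.58152958 0.23061162] [ 1.85814100e-01  9.82584723e-01 -6.13299538e-04 -8.39028913e-05] [-0.30882965  0.14124936 -0.26820553] 1.003870779760951 0.1
```

View pics/top0.png

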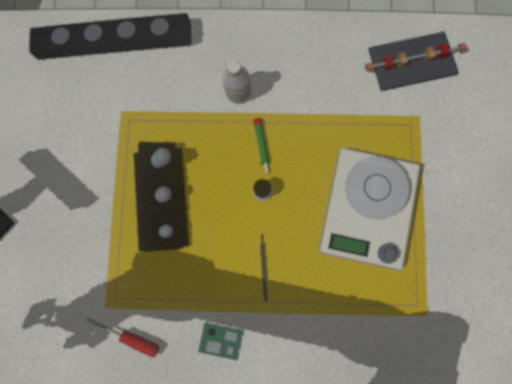

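View pics/scene0.png

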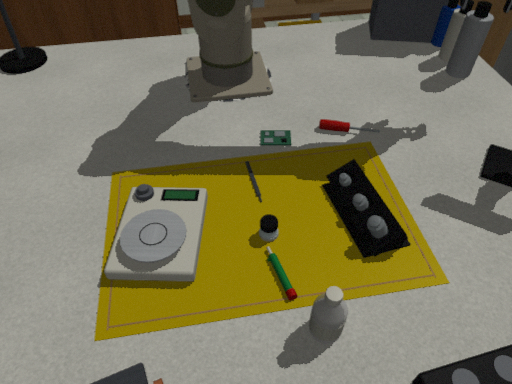

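The top view shows the rack at left (columns 137–188), with the largest weight near (162,158). The scale is at right: pan near (378,187), key near (389,253). In the scene view the large weight is near (377,225). I'll zoom in on the details next.

Run:
```python
from h import *
a=cv2.imread('pics/top0.png');b=cv2.imread('pics/scene0.png')
f=lambda i,x,y,w,h,s:cv2.resize(i[y:y+h,x:x+w],None,fx=s,fy=s,interpolation=cv2.INTER_CUBIC)
A=f(a,125,135,75,120,5);B=f(b,315,155,80,120,5)
cv2.imwrite('pics/rack.png',np.hstack([A,B]))
A=f(a,310,140,120,135,3.3);B=f(b,100,170,115,135,3.3)
cv2.imwrite('pics/scale.png',np.hstack([A,B]))
```

```text
(no output)
```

View pics/rack.png

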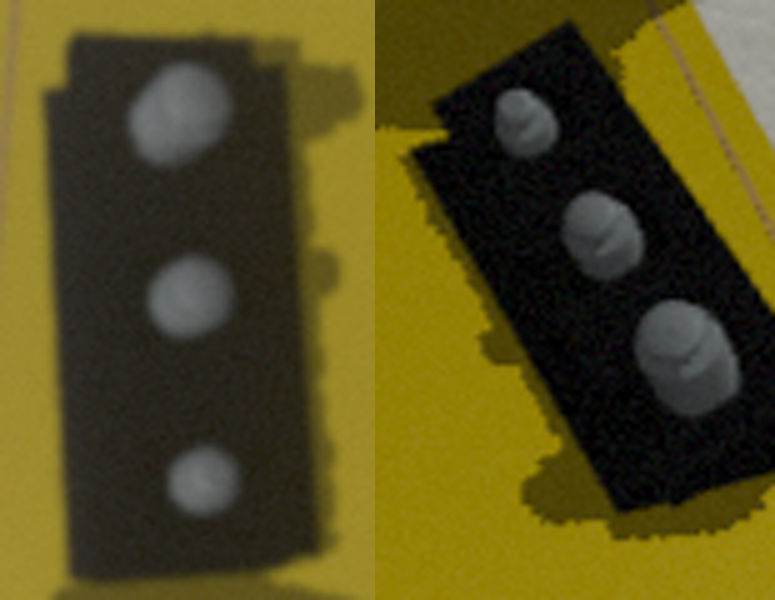

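View pics/scale.png

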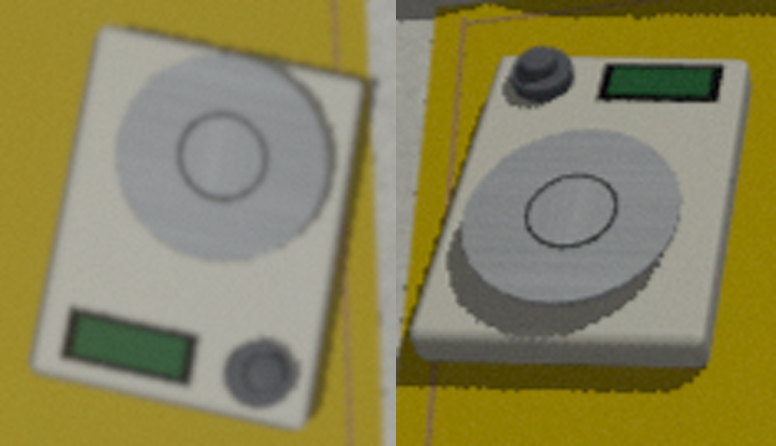

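The crops show the weights leaning to the right in the top view, so the rack's low front faces the scale (−y). The large weight is in the far pocket. On the scale, the ring centre is near top (377,187) and the key is a small disc on a wider collar near (388,252).

```bash
cat > m.py <<'E'
from h import *
def tri(cs,uvs):
    A=np.zeros((3,3));b=np.zeros(3);rs=[ray(c,u) for c,u in zip(cs,uvs)]
    for o,d in rs:
        d=d/np.linalg.norm(d);M=np.eye(3)-np.outer(d,d);A+=M;b+=M@o
    X=np.linalg.solve(A,b); gap=[np.linalg.norm(np.cross(X-o,d/np.linalg.norm(d))) for o,d in rs]
    return X,max(gap)
def blobs(mask,amin):
    n,l,s,c=cv2.connectedComponentsWithStats(mask.astype(np.uint8))
    return [(c[i],s[i]) for i in range(1,n) if s[i][4]>=amin]
E
python3 - <<'E'
from m import *
T=cam('top');S=cam('scene')
res={}
for n,c,(x,y,w,h) in(('top',T,(140,145,42,97)),('scene',S,(332,168,60,75))):
    im=c['image'].astype(int)[y:y+h,x:x+w]
    m=(im.min(2)>62)&(im.max(2)-im.min(2)<40)
    bl=blobs(m,25); res[n]=[(b[0]+[x,y],b[1]) for b in bl]
    print(n,[(np.round(p,1),s[4],s[2:4]) for p,s in res[n]])
t=sorted([p for p,s in res['top']],key=lambda p:p[1]);s=sorted([p for p,s in res['scene']],key=lambda p:-p[1])
for a,b in zip(t,s): print('weight',tri((T,S),(a,b)))
for uv,z in [((182,149),.002),((189,245),.002),((134,153.6),.057),((139.4,251),.057)]: print('rack edge',onz(T,uv,z))
# scale
for n,c,seedbox in(('top',T,(325,150,95,75)),('scene',S,(110,200,85,70))):
    x,y,w,h=seedbox; im=cv2.GaussianBlur(c['image'],(3,3),0); g=cv2.cvtColor(c['image'],cv2.COLOR_BGR2GRAY)[y:y+h,x:x+w].astype(int)
    bh=cv2.morphologyEx(g.astype(np.uint8),cv2.MORPH_BLACKHAT,np.ones((7,7)))
    for p,st in blobs(bh>25,40):
        if st[2]<45 and st[3]<45: print(n,'ring',p+[x,y],st)
E
```

```text
top [(array([160.1, 157.2]), np.int32(296), array([20, 20], dtype=int32)), (array([162.3, 194. ]), np.int32(197), array([16, 16], dtype=int32)), (array([164.9, 230.8]), np.int32(140), array([13, 14], dtype=int32))]
scene [(array([389.4, 171.4]), np.int32(37), array([ 6, 11], dtype=int32)), (array([345.2, 177.6]), np.int32(76), array([11, 11], dtype=int32)), (array([360.9, 199.4]), np.int32(120), array([14, 14], dtype=int32)), (array([377.8, 222.9]), np.int32(197), array([19, 19], dtype=int32))]
weight (array([0.64873342, 0.20466401, 0.05815512]), np.float64(0.0006859075763192264))
weight (array([0.57970146, 0.19859605, 0.04829218]), np.float64(0.0007965190487902159))
weight (array([0.51056389, 0.19022218, 0.04266497]), np.float64(0.0003249244185285216))
rack edge [0.68102501 0.17496263 0.002     ]
rack edge [0.4872525  0.15073048 0.002     ]
rack edge [0.65524434 0.25506671 0.057     ]
rack edge [0.47112611 0.23158238 0.057     ]
top ring [418.12280702 175.59649123] [89 12  6 26 57]
top ring [374.89247312 191.05376344] [39 26 27 25 93]
top ring [414.47787611 209.07079646] [ 86  39   8  36 113]
scene ring [114.14516129 236.30645161] [ 0 18 11 36 62]
scene ring [152.97520661 234.2892562 ] [ 29  22  28  24 121]
scene ring [117.96226415 246.62264151] [ 5 39  7 13 53]
scene ring [168.7398374  257.66666667] [ 48  46  23  21 123]
```

Run:
```python
from m import *
T=cam('top');S=cam('scene')
res={}
for n,c,(x,y,w,h),th in(('top',T,(143,145,38,97),72),('scene',S,(334,168,55,75),40)):
    im=c['image'].astype(int)[y:y+h,x:x+w]
    m=(im.min(2)>th)&(im.max(2)-im.min(2)<40)
    res[n]=[(b[0]+[x,y],b[1]) for b in blobs(m,60)]
    print(n,[(np.round(p,1),s[4],s[2:4]) for p,s in res[n]])
t=sorted([p for p,s in res['top']],key=lambda p:p[1]);s=sorted([p for p,s in res['scene']],key=lambda p:-p[1])
X=[tri((T,S),(a,b)) for a,b in zip(t,s[-3:] if len(s)>3 else s)]
n=np.array([.06,-.475,.878])
for (x,g),h in zip(X,(.027,.020,.0165)): print('weight',x.round(4),round(g,4),'floor',(x-n*h).round(4))
# front and rear edges of rack in top: dark profile per row
g=cv2.cvtColor(T['image'],cv2.COLOR_BGR2HSV)
R=[];L=[]
for r in range(160,246,3):
    d=np.where(g[r,120:200,2]<62)[0]+120
    R.append(onz(T,(d.max()+.5,r),.0024));L.append(onz(T,(d.min()-.5,r),.057))
for E in(R,L):
    E=np.array(E);k=np.polyfit(E[:,0],E[:,1],1);print('edge',k,'y at .58',np.polyval(k,.58),np.std(E[:,1]-np.polyval(k,E[:,0])))
# scale ring, pan
for nm,c,ctr in(('top',T,(377,187)),('scene',S,(153,234))):
    gr=cv2.cvtColor(c['image'],cv2.COLOR_BGR2GRAY).astype(float);pts=[]
    for a in np.linspace(0,2*np.pi,72,endpoint=False):
        rr=np.arange(8,19,.25);v=[cv2.getRectSubPix(gr.astype(np.float32),(1,1),(ctr[0]+r*np.cos(a),ctr[1]+r*np.sin(a)))[0,0] for r in rr]
        r=rr[np.argmin(v)];pts.append((ctr[0]+r*np.cos(a),ctr[1]+r*np.sin(a)))
    e=cv2.fitEllipse(np.array(pts,np.float32));P=np.array([onz(c,p,.054) for p in pts]);q=P.mean(0)
    # circle fit in plane
    A=np.c_[2*P[:,:2],np.ones(len(P))];sol=np.linalg.lstsq(A,(P[:,:2]**2).sum(1),rcond=None)[0]
    print(nm,'ring px',e,'circle',sol[:2],np.sqrt(sol[2]+sol[0]**2+sol[1]**2))
# housing yaw from display
hs=g
for nm,c in(('top',T),('scene',S)):
    h=cv2.cvtColor(c['image'],cv2.COLOR_BGR2HSV);box=(320,230,60,35) if nm=='top' else (155,185,55,20)
    x,y,w,hh=box;m=(cv2.inRange(h,(45,60,30),(90,255,200))[y:y+hh,x:x+w]>0)
    pts=np.argwhere(m)[:,::-1]+[x,y];P=np.array([onz(c,p,.034)[:2] for p in pts],np.float32);print('display',cv2.minAreaRect(P))
```

```text
top [(array([159.9, 157.1]), np.int32(263), array([19, 19], dtype=int32)), (array([162.1, 194. ]), np.int32(175), array([15, 15], dtype=int32)), (array([164.8, 230.7]), np.int32(119), array([13, 12], dtype=int32))]
scene [(array([344.7, 179. ]), np.int32(131), array([13, 13], dtype=int32)), (array([360.2, 201.4]), np.int32(208), array([16, 18], dtype=int32)), (array([377.1, 225.8]), np.int32(353), array([21, 23], dtype=int32))]
weight [0.6504 0.2055 0.0515] 0.0005 floor [0.6487 0.2184 0.0278]
weight [0.5802 0.1991 0.0433] 0.0003 floor [0.579  0.2086 0.0257]
weight [0.5109 0.1905 0.0391] 0.0005 floor [0.5099 0.1983 0.0246]
edge [0.12409883 0.09175746] y at .58 0.163734776417307 0.0005878266321622623
edge [0.12608051 0.17201588] y at .58 0.24514258274369063 0.0005540885991110271
top ring px ((376.9566345214844, 187.0449981689453), (25.326332092285156, 26.31084632873535), 128.5233612060547) circle [ 0.59933437 -0.20575829] 0.024395179305757783
scene ring px ((152.6160888671875, 233.53353881835938), (20.640424728393555, 27.854900360107422), 72.51641082763672) circle [ 0.59798247 -0.20507423] 0.024419117743717165
display ((0.49225500226020813, -0.1554994285106659), (0.06462384760379791, 0.022837597876787186), 78.5011215209961)
display ((0.49042508006095886, -0.1548253297805786), (0.06493116915225983, 0.02510051056742668), 80.01705932617188)
```

```bash
cat >> m.py <<'E'
from scipy.spatial.transform import Rotation as Ro
def Rt(z,y):
    z=np.array(z)/np.linalg.norm(z);y=np.array(y,float);y-=z*(y@z);y/=np.linalg.norm(y);return Ro.from_matrix(np.c_[np.cross(y,z),y,z])
def delta(p,R):
    o=manip.get_obs();return ((np.array(p)-o['position'])*1000).round(1),(R*Ro.from_quat(o['ee_rot']).inv()).as_rotvec().round(3)
yaw=.128;rx=np.array([-np.sin(yaw),np.cos(yaw),0]);n=-.4794*rx+np.array([0,0,.8776]);RG=Rt(-n,(np.cos(yaw),np.sin(yaw),0))
F=np.array([.648,.2175,.031])
E
python3 - <<'E'
from m import *
print('pre',delta(F+n*.110,RG),F+n*.11,'grasp shift',-n*96)
T=cam('top');S=cam('scene')
for nm,c,uv in(('top',T,(310+261/3.3,140+370/3.3)),('scene',S,(100+(540-396)/3.3,170+65/3.3))): print(nm,uv,onz(c,uv,.045))
print(tri((T,S),((310+261/3.3,140+370/3.3),(100+(540-396)/3.3,170+65/3.3))))
E
```

```text
pre (array([ 426.5, -416.5, -103.5]), array([ 0.414,  0.322, -1.046])) [0.65473154 0.16519741 0.127536  ] grasp shift [ -5.87479438  45.64589897 -84.2496    ]
top (389.0909090909091, 252.12121212121212) [ 0.47906323 -0.22769561  0.045     ]
scene (143.63636363636363, 189.6969696969697) [ 0.47487593 -0.22557046  0.045     ]
(array([ 0.47887716, -0.22556052,  0.04928775]), np.float64(0.0009599596948676124))
```

>>> {"op": "step_arm", "data": {"moves": [[0.4,45,-45,0,0.04,0.03,-0.11],[0.4,90,-85,0,0.08,0.06,-0.22],[0.4,130,-125,0,0.12,0.1,-0.33],[0.4,170,-165,0,0.17,0.13,-0.44],[0.4,210,-205,0,0.21,0.16,-0.55],[0.4,255,-245,-15,0.25,0.19,-0.65],[0.4,300,-290,-30,0.29,0.22,-0.75],[0.4,345,-335,-50,0.33,0.26,-0.85],[0.4,385,-375,-75,0.37,0.29,-0.95],[0.4,426,-416,-103,0.414,0.322,-1.046]]}}

```text
clock: 1.4
position: [0.582, 0.2378, 0.1691]
ee_rot: [0.641, 0.726, 0.165, -0.186]
ft_force: [0.1, 1.6, -0.3]
grip_width: 0.602
grasp_force: 0.0
```

>>> {"op": "step_arm", "data": {"moves": [[0.4,0,0,0,0,0,0],[0.4,0,0,0,0,0,0]]}}

```text
clock: 1.6
position: [0.5807, 0.2376, 0.1677]
ee_rot: [0.641, 0.726, 0.163, -0.186]
ft_force: [-0.2, 1.8, -0.2]
grip_width: 0.601
grasp_force: 0.0
```

Run:
```python
from m import *
o=manip.get_obs();print(o['clock'],o['position'],o['grip_width'],delta(F+n*.11,RG),o['joint_pos'])
T=cam('top');S=cam('scene')
cv2.imwrite('pics/pre.png',np.hstack([cv2.resize(T['image'][110:260,110:230],None,fx=3.3,fy=3.3),cv2.resize(S['image'][110:260,300:420],None,fx=3.3,fy=3.3)]))
```

```text
1.6 [0.58073705 0.23763862 0.16773201] 0.6005054318902203 (array([ 74. , -72.4, -40.2]), array([ 0.001, -0.001,  0.003])) [-0.46306866  0.37556535  0.3287347   1.65809993 -0.67099856  1.19914637
  0.2428622 ]
```

View pics/pre.png

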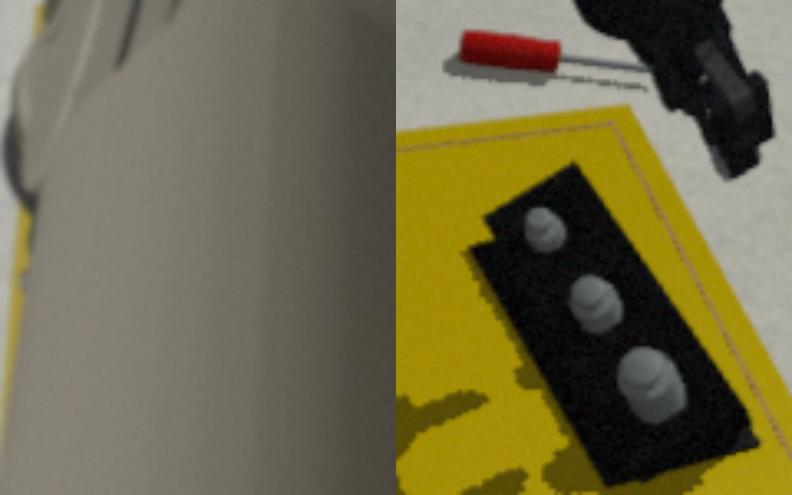

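The gripper is still short of the standoff point, above and to the upper right of the rack in the scene view, with the weights untouched. I'll continue to the standoff point.

>>> {"op": "step_arm", "data": {"moves": [[0.4,35,-35,-15,0,0,0.003],[0.4,74,-72,-40,0,0,0.003],[0.4,74,-72,-40,0,0,0.003],[0.4,74,-72,-40,0,0,0.003]]}}

```text
clock: 2.1
position: [0.6544, 0.1672, 0.1279]
ee_rot: [0.639, 0.728, 0.163, -0.186]
ft_force: [0.2, 0.3, 0.1]
grip_width: 0.596
grasp_force: 0.0
```

Run:
```python
from m import *
o=manip.get_obs();print(o['clock'],o['position'],o['grip_width'],delta(F+n*.11,RG),delta(F+n*.014,RG))
S=cam('scene')
cv2.imwrite('pics/pre2.png',cv2.resize(S['image'][120:270,310:450],None,fx=4,fy=4))
```

```text
2.1 [0.65438695 0.16720144 0.12787173] 0.5964056711471755 (array([ 0.3, -2. , -0.3]), array([ 0.   , -0.   , -0.003])) (array([ -5.5,  43.6, -84.6]), array([ 0.   , -0.   , -0.003]))
```

View pics/pre2.png

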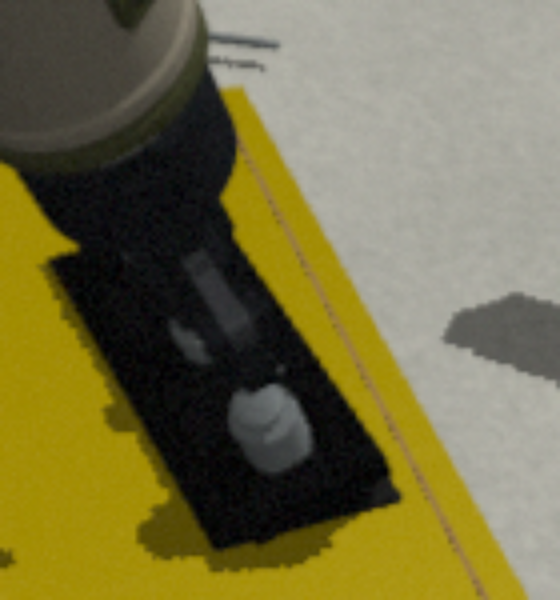

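The gripper is lined up above the large weight, which is at crop (270,430), with the fingers clear of the medium one. I'll descend in two stages.

>>> {"op": "step_arm", "data": {"moves": [[0.4,-1.5,11,-21,0,0,0],[0.4,-3,22,-42,0,0,0],[0.4,-4,30,-57,0,0,0],[0.4,-5,36,-70,0,0,0],[0.4,-5,36,-70,0,0,0]]}}

```text
clock: 2.65
position: [0.6476, 0.2055, 0.0576]
ee_rot: [0.638, 0.729, 0.163, -0.187]
ft_force: [-0.1, 0.1, -0.9]
grip_width: 0.601
grasp_force: 0.0
```

Run:
```python
from m import *
o=manip.get_obs();print(o['clock'],o['position'],o['ft_force'],delta(F+n*.014,RG))
```

```text
2.65 [0.64761756 0.20552447 0.05762996] [-0.06671365  0.06540053 -0.94838842] (array([  1.2,   5.3, -14.3]), array([-0.001, -0.002, -0.005]))
```

Next, the last part of the approach, then close gently.

>>> {"op": "step_arm", "data": {"moves": [[0.4,0,3,-7,0,0,0],[0.4,1,5,-14,0,0,0],[0.4,1,5,-14,0,0,0]]}}

```text
clock: 2.95
position: [0.65, 0.2084, 0.044]
ee_rot: [0.639, 0.728, 0.163, -0.186]
ft_force: [-0.2, 0.5, -1.1]
grip_width: 0.599
grasp_force: 0.0
```

>>> {"op": "step_arm", "data": {"grip_force": 25, "moves": [[0.5,0,0,0,0,0,0],[0.6,0,0,0,0,0,0],[0.7,0,0,0,0,0,0],[0.75,0,0,0,0,0,0],[0.75,0,0,0,0,0,0],[0.75,0,0,0,0,0,0]]}}

```text
clock: 3.55
position: [0.6503, 0.2081, 0.0453]
ee_rot: [0.639, 0.728, 0.164, -0.186]
ft_force: [-3.7, -2.9, 5.2]
grip_width: 0.363
grasp_force: 25.0
```

Gripped at about 31 mm wide, which fits the 32 mm body. I'll lift along the slope normal.

>>> {"op": "step_arm", "data": {"grip_force": 40, "moves": [[0.8,0,0,0,0,0,0],[0.8,0.3,-2.4,4.4,0,0,0],[0.8,0.6,-5,9,0,0,0],[0.8,1,-9,17,0,0,0],[0.8,2,-17,32,0,0,0],[0.8,3,-28,52,0,0,0],[0.8,5,-42,77,0,0,0],[0.8,5,-42,110,0,0,0],[0.8,5,-42,110,0,0,0]]}}

```text
clock: 4.45
position: [0.6581, 0.165, 0.1613]
ee_rot: [0.639, 0.728, 0.167, -0.183]
ft_force: [0.9, 0.7, -0.9]
grip_width: 0.352
grasp_force: 39.8
```

Run:
```python
from m import *
o=manip.get_obs();print(o['clock'],o['position'],o['ft_force'],o['grip_width'])
RP=Rt((0,0,-1),(np.cos(-.2),np.sin(-.2),0))
print(delta((.599,-.205,.16),RP), 'z only',delta((.6,0,.16),Rt((0,0,-1),(np.cos(.128),np.sin(.128),0))))
c=cam('scene');cv2.imwrite('pics/lift.png',cv2.resize(c['image'][60:280,250:470],None,fx=2.6,fy=2.6))
```

```text
4.45 [0.65809988 0.16496627 0.16130047] [ 0.86161523  0.73834303 -0.87016071] 0.3521520182068219
(array([ -59.1, -370. ,   -1.3]), array([-0.502,  0.027, -0.324])) z only (array([ -58.1, -165. ,   -1.3]), array([-0.497, -0.055, -0.003]))
```

View pics/lift.png

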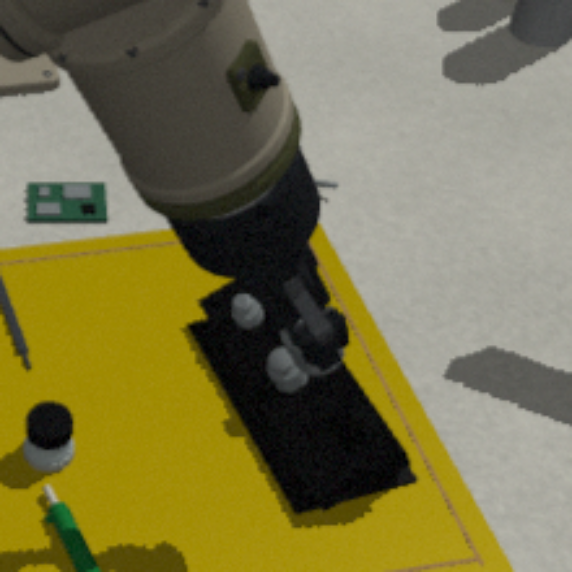

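The weight is out and held in the gripper. The medium and small weights are still in the rack. I'll carry it over the scale and turn it upright on the way.

>>> {"op": "step_arm", "data": {"moves": [[0.8,-3,-20,5,-0.05,0,-0.03],[0.8,-9,-50,10,-0.1,0,-0.06],[0.8,-15,-85,10,-0.15,0,-0.1],[0.8,-20,-120,10,-0.2,0,-0.13],[0.8,-26,-155,10,-0.25,0.01,-0.16],[0.8,-32,-190,10,-0.3,0.01,-0.2],[0.8,-38,-225,10,-0.35,0.02,-0.23],[0.8,-44,-260,10,-0.4,0.02,-0.26],[0.8,-50,-300,10,-0.45,0.025,-0.3],[0.8,-55,-340,5,-0.502,0.027,-0.324]]}}

```text
clock: 5.5
position: [0.5997, -0.1751, 0.1601]
ee_rot: [0.775, 0.632, -0.003, -0.003]
ft_force: [0.5, -0.2, -2.5]
grip_width: 0.357
grasp_force: 39.9
```

>>> {"op": "step_arm", "data": {"moves": [[0.8,-3,-20,-3,0,0,0],[0.8,-4,-30,-6,0,0,0],[0.8,-4,-30,-6,0,0,0],[0.8,-4,-30,-6,0,0,0],[0.8,-4,-30,-6,0,0,0]]}}

```text
clock: 6.0
position: [0.5968, -0.2019, 0.1538]
ee_rot: [0.774, 0.633, -0.002, -0.004]
ft_force: [-0.2, 1.1, -1.8]
grip_width: 0.35
grasp_force: 39.9
```

Run:
```python
from m import *
o=manip.get_obs();print(o['clock'],o['position'],o['ft_force'],o['grip_width'],o['joint_pos'].round(2) if hasattr(o['joint_pos'],'round') else '')
RP=Rt((0,0,-1),(np.cos(-.2),np.sin(-.2),0))
print(delta((.599,-.205,.11),RP))
c=cam('scene');cv2.imwrite('pics/over.png',cv2.resize(c['image'][130:300,70:270],None,fx=3.5,fy=3.5))
```

```text
6.0 [ 0.59678672 -0.20190996  0.15375399] [-0.21338437  1.09223323 -1.82386174] 0.3503028342946878 [-0.24  0.46  0.66  1.57 -0.29  1.22  0.27]
(array([  2.2,  -3.1, -43.8]), array([-0.003, -0.008,  0.   ]))
```

View pics/over.png

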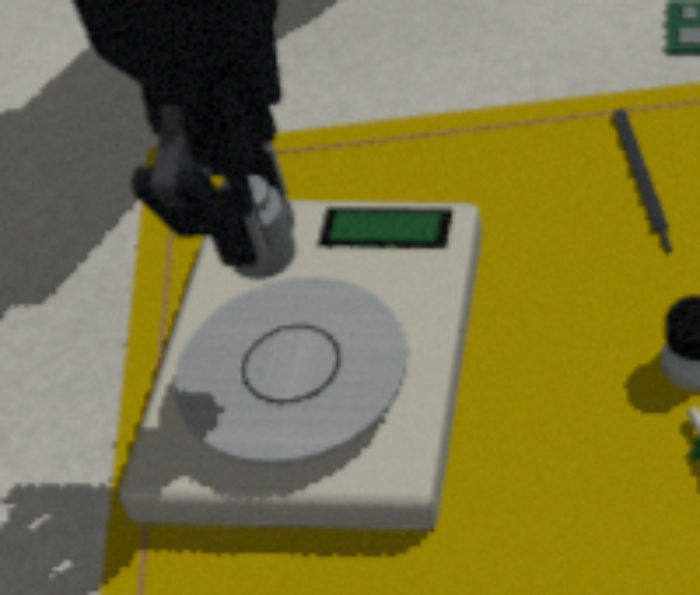

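The weight is held upright over the scale. Its knob top is near crop (258,185) and its bottom near (266,265). I'll compare that with the projected tool axis to check for tilt and offset.

Run:
```python
from m import *
c=cam('scene');o=manip.get_obs();p=np.array(o['position'])
for h in(-.018,-.017,.0,.017,.029): 
    q=p+[0,0,h];print(h,((proj(c,q)[0]-[70,130])*3.5).round(0))
im=c['image'][130:300,70:270].astype(int);
g=im.mean(2)
for r in range(52,80,2): 
    row=g[r,60:90];print(r, row.astype(int))
```

```text
-0.018 [261. 255.]
-0.017 [261. 254.]
0.0 [253. 230.]
0.017 [245. 205.]
0.029 [239. 187.]
52 [ 39  87  90  77  58  28  20  12  16  19  26  88 114 116 118 115  67  18
  13  28  71 101  92  92  92  95  93  92  96  94]
54 [ 16  26  21  24  25  21   9  15  10  19  19  57 107 120 122 127  93 103
 120  68  49  81  93  96  92  96  93  95  99  93]
56 [ 24  20  16  18  14  12  18  10  10  14  25  22 106 128 133 101  82 109
 120 109  62  67  94  98  99  91 100  95  97  97]
58 [ 18  15  16  18  18  22  13  19  20  14  21  21  49  75  73  68 101 118
 118 120  88  76  86 142 158 157 158 158 156 157]
60 [ 17  14  11  22  14  25  22  17  15  12  16  32  61  51  93 107 112 116
 121 102  83  75  79 107 146 160 159 161 164 159]
62 [ 19   3  15  18  17  14  15  22  16  25  52  62  72  64 104 118 115 109
  83  73  71  78  64  80 141 161 163 161 160 160]
64 [ 11  17  16  13  12   8  23  20  12  12  38  60  65  74  71  73  74  67
  62  67  71  71  66  88 145 161 163 160 162 161]
66 [ 12  13  13  10   8   8  25  12  14  14  18  52  59  69  74  52  57  60
  62  65  67  70  76 111 151 161 160 162 160 158]
68 [108  43  16  13  20  10  15  22   8  13  10  31  54  63  73  66  60  58
  63  64  67  70  72  85 145 159 161 163 160 160]
70 [153  90  18  21  17  19  20  11  14  12  21  21  35  56  67  73  69  64
  61  64  67  70  67  75 122 155 159 161 161 158]
72 [159 138  75  13  18  11  17  14  14   2  14  19  16  56  64  69  67  59
  60  61  62  67  67  72 124 155 160 162 164 159]
74 [161 160 113  49  15  14  16   9  11  12   9   6  14  51  62  65  57  56
  55  59  60  66  66 106 150 160 160 160 159 161]
76 [162 161 162 154 145 143  93  51  52  53  51  55  54  57  58  60  56  60
  55  56  58  94 141 159 161 161 161 159 162 160]
78 [162 159 158 164 160 160 153 149 114  75  60  61  56  58  55  53  56  75
  95 132 148 157 160 160 160 157 162 161 161 160]
```

Projected axis matches the image within about 1–2 mm, so the weight is upright. I'll lower it toward the ring.

>>> {"op": "step_arm", "data": {"moves": [[0.8,1,-1,-15,0,-0.004,0],[0.8,2,-3,-35,-0.003,-0.008,0],[0.8,2,-3,-52,-0.003,-0.008,0],[0.8,2,-3,-66,-0.003,-0.008,0],[0.8,2,-3,-72,-0.003,-0.008,0],[0.8,2,-3,-72,-0.003,-0.008,0]]}}

```text
clock: 6.7
position: [0.5978, -0.2064, 0.081]
ee_rot: [0.775, 0.632, -0.001, -0.0]
ft_force: [0.9, 0.4, -1.2]
grip_width: 0.353
grasp_force: 39.9
```

Run:
```python
from m import *
o=manip.get_obs();print(o['clock'],o['position'],o['ft_force'])
RP=Rt((0,0,-1),(np.cos(-.2),np.sin(-.2),0))
print(delta((.599,-.205,.0715),RP))
c=cam('scene');cv2.imwrite('pics/low.png',cv2.resize(c['image'][180:280,100:220],None,fx=6,fy=6))
```

```text
6.7 [ 0.59784231 -0.20635685  0.08096026] [ 0.86609291  0.40219585 -1.2096185 ]
(array([ 1.2,  1.4, -9.5]), array([ 0.001, -0.002,  0.002]))
```

View pics/low.png

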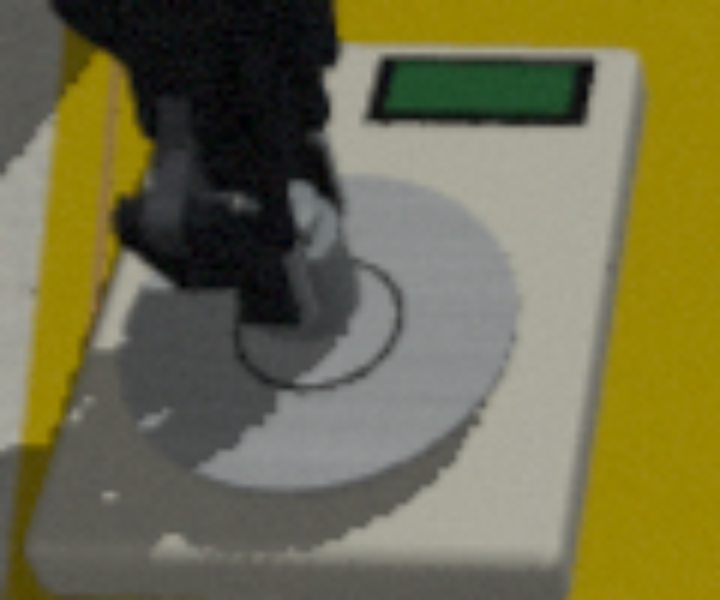

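The weight hovers over the ring (ring centre near crop (318,323)), about 9 mm above the pan. I'll make the final slow descent.

>>> {"op": "step_arm", "data": {"moves": [[0.8,1,1,-2,0,0,0],[0.8,1,1,-4,0,0,0],[0.8,1,1,-6,0,0,0],[0.8,1,1,-7,0,0,0],[0.8,1,1,-8,0,0,0],[0.8,1,1,-8,0,0,0]]}}

```text
clock: 7.35
position: [0.5992, -0.2056, 0.0737]
ee_rot: [0.775, 0.632, -0.001, 0.0]
ft_force: [-0.7, 0.1, -2.1]
grip_width: 0.354
grasp_force: 39.9
```

>>> {"op": "step_arm", "data": {"moves": [[0.8,0,0,-1,0,0,0],[0.8,0,0,-2,0,0,0],[0.8,0,0,-2,0,0,0]]}}

```text
clock: 7.65
position: [0.5991, -0.2055, 0.0716]
ee_rot: [0.775, 0.632, -0.001, 0.0]
ft_force: [-0.8, 0.0, -1.6]
grip_width: 0.357
grasp_force: 39.9
```

>>> {"op": "step_arm", "data": {"moves": [[0.8,0,0,-1,0,0,0],[0.8,0,0,-2,0,0,0],[0.8,0,0,-2,0,0,0],[0.8,0,0,-2,0,0,0]]}}

```text
clock: 8.05
position: [0.5992, -0.2056, 0.0698]
ee_rot: [0.775, 0.632, -0.001, 0.0]
ft_force: [0.9, -0.2, -2.6]
grip_width: 0.354
grasp_force: 39.9
```

Run:
```python
from m import *
for i in range(3):
    c=cam('scene');o=manip.get_obs();print(o['clock'],o['position'],o['ft_force'])
cv2.imwrite('pics/low2.png',cv2.resize(c['image'][180:280,100:220],None,fx=6,fy=6))
```

```text
8.1 [ 0.59923165 -0.20559818  0.06980249] [-0.779924    0.09187344 -2.19235537]
8.15 [ 0.59923588 -0.20557873  0.06981028] [-0.12594778 -0.77774907 -2.32607134]
8.2 [ 0.59922936 -0.20560946  0.06981053] [ 0.41311896 -0.41042751 -2.71113271]
```

View pics/low2.png

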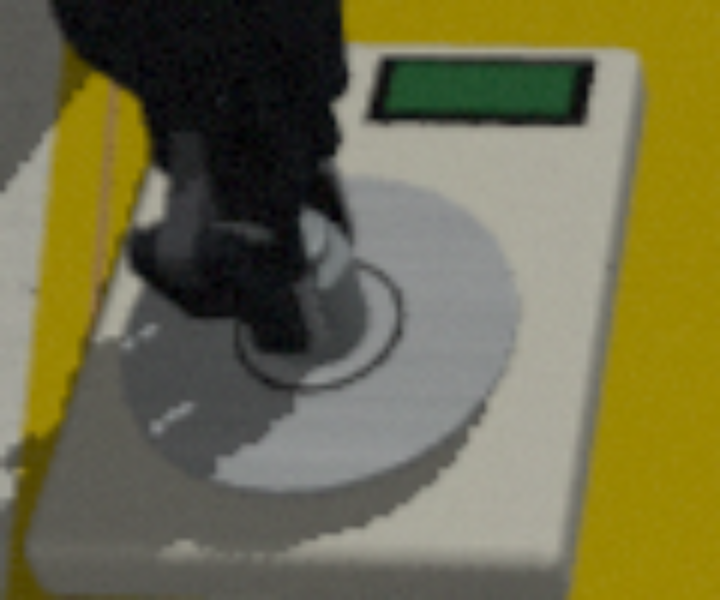

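Picture limit reached; from here I'll use numbers only. Force is still the full hanging weight, so I'll keep lowering and average the force readings.

```bash
cat > f.py <<'E'
from m import *
A=[]
for i in range(6): c=cam('scene');o=manip.get_obs();A.append(o['ft_force'])
print(o['clock'],o['position'],np.mean(A,0).round(2),o['grip_width'])
E
python3 f.py
```

```text
8.5 [ 0.5992457  -0.20559581  0.06981127] [-0.17 -0.34 -2.  ] 0.3548419029327892
```

>>> {"op": "step_arm", "data": {"moves": [[0.8,0,0,-1,0,0,0],[0.8,0,0,-2,0,0,0],[0.8,0,0,-2,0,0,0]]}}

```text
clock: 8.8
position: [0.5993, -0.2056, 0.0677]
ee_rot: [0.775, 0.632, -0.001, 0.001]
ft_force: [0.8, 0.6, -2.0]
grip_width: 0.357
grasp_force: 40.0
```

```bash
python3 f.py
```

```text
9.1 [ 0.59929286 -0.20564455  0.06784953] [ 0.33  0.2  -0.99] 0.35488044695755805
```

>>> {"op": "step_arm", "data": {"moves": [[0.8,0,0,-1,0,0,0],[0.8,0,0,-2,0,0,0],[0.8,0,0,-2,0,0,0]]}}

```text
clock: 9.4
position: [0.5993, -0.2056, 0.0657]
ee_rot: [0.775, 0.632, -0.001, 0.001]
ft_force: [-0.4, 0.3, 0.4]
grip_width: 0.355
grasp_force: 40.1
```

```bash
python3 f.py
```

```text
9.7 [ 0.59930845 -0.20562025  0.06585405] [ 0.41 -0.12 -0.33] 0.3505547275485557
```

Contact is confirmed (about 0.4 N per mm). I'll lower 1 mm more, then release slowly.

>>> {"op": "step_arm", "data": {"grip_force": 20, "moves": [[0.8,0,0,-0.5,0,0,0],[0.8,0,0,-1,0,0,0],[0.8,0,0,-1,0,0,0]]}}

```text
clock: 10.0
position: [0.5993, -0.2056, 0.0648]
ee_rot: [0.775, 0.632, -0.001, 0.001]
ft_force: [0.4, 0.1, -0.8]
grip_width: 0.353
grasp_force: 40.1
```

>>> {"op": "step_arm", "data": {"moves": [[0.64,0,0,0,0,0,0],[0.62,0,0,0,0,0,0],[0.6,0,0,0,0,0,0],[0.55,0,0,0,0,0,0],[0.5,0,0,0,0,0,0],[0.42,0,0,0,0,0,0],[0.42,0,0,0,0,0,0]]}}

```text
clock: 10.7
position: [0.5992, -0.2056, 0.0648]
ee_rot: [0.775, 0.632, -0.001, 0.0]
ft_force: [-0.3, -0.3, 0.3]
grip_width: 0.582
grasp_force: 0.0
```

```bash
python3 f.py
```

```text
11.0 [ 0.59919253 -0.20561272  0.06474722] [-0.17  0.4  -0.1 ] 0.578180323975559
```

>>> {"op": "step_arm", "data": {"moves": [[0.42,0,0,5,0,0,0],[0.42,0,0,15,0,0,0],[0.42,0,0,35,0,0,0],[0.42,0,0,65,0,0,0],[0.42,0,0,100,0,0,0],[0.6,-40,-7,105,0,0,0],[0.8,-80,-14,90,0,0,0],[1,-121,-21,60,0,0,0],[1,-121,-21,40,0,0,0],[1,-121,-21,30,0,0,0]]}}

```text
clock: 12.0
position: [0.4771, -0.2265, 0.0943]
ee_rot: [0.775, 0.632, -0.0, -0.0]
ft_force: [-0.7, -0.2, 0.7]
grip_width: 0.0
grasp_force: 0.0
```

>>> {"op": "step_arm", "data": {"grip_force": 40, "moves": [[1,0,0,0,0,0,0],[1,0,0,0,0,0,0],[1,0,0,0,0,0,0]]}}

```text
clock: 12.3
position: [0.4795, -0.2268, 0.0959]
ee_rot: [0.775, 0.632, -0.0, 0.001]
ft_force: [0.9, -0.2, -0.4]
grip_width: -0.002
grasp_force: 0.0
```

```bash
cat > w.py <<'E'
from m import *
# weight on pan: steel (darker than pan) blob in scene; compare bottom-rim and sides with projection of upright cylinder at ring centre
c=cam('scene');g=cv2.cvtColor(c['image'],cv2.COLOR_BGR2GRAY)
C=np.array([.5988,-.2055,.049]);print('exp bottom,top,left/right mid',proj(c,[C,C+[0,0,.046],C+[0,-.016,.015],C+[0,.016,.015],C+[.016,0,0]]).round(1))
for r in range(205,250,2): print(r,g[r,130:175])
E
python3 f.py; python3 w.py
```

```text
12.6 [ 0.47841646 -0.22664412  0.09498532] [-0.07  0.14 -0.05] -0.0019458801686952055
exp bottom,top,left/right mid [[153.  235.3]
 [147.7 219.5]
 [142.3 231.6]
 [160.3 229.1]
 [152.9 242.4]]
205 [163 160 161 159 159 160 159 158 159 161 158 161 160 159 158 160 159 155
 158 162 159 157 161 158 160 160 159 157 159 158 159 159 158 159 157 160
 160 158 159 159 159 158 158 160 160]
207 [158 160 156 159 161 157 159 161 160 160 159 161 162 161 158 160 160 160
 159 159 155 158 158 159 161 157 158 159 159 158 160 161 159 162 159 157
 158 160 158 160 159 159 157 160 159]
209 [159 159 158 161 157 159 159 158 159 160 158 159 158 159 157 160 158 158
 157 158 157 158 157 160 160 158 160 159 160 157 159 157 157 159 159 158
 157 157 159 158 160 161 160 159 160]
211 [159 159 156 158 157 160 159 162 160 158 158 160 158 158 159 158 158 161
 158 158 153 150 149 144 140 139 139 139 136 139 134 142 140 143 146 146
 149 155 157 159 158 160 160 159 160]
213 [157 158 161 161 158 161 159 156 159 160 162 156 159 158 152 146 140 137
 134 135 131 130 132 133 134 132 131 131 133 132 134 135 135 133 137 133
 133 1
[... 2715 characters left out ...]
5  32  43  67  73  71  71
  72  69  68  74 115 127 126 132 136 137 137 108  80  75 106 123 133 134
 134 134 134 136 134 137 133 131 134]
245 [133  96  70  76  70  71  71  71  69  71  68  73  69  63  50  41  37  41
  56  61  67 113 120 108 100  90  77  75  72 109 120 132 135 133 135 133
 134 135 134 134 134 134 131 137 135]
247 [126  93  69  71  69  70  64  72  66  69  69  68  69  71  69  69  71 101
 116 117 115 114 115 114 118 122 129 128 131 134 132 132 130 135 130 130
 134 134 134 132 132 136 133 134 133]
249 [132 132 126 130  97  70 112 122 124  91 114 123 123 129 135 133 134 136
 136 134 134 132 134 134 136 132 135 134 132 136 134 136 135 133 133 132
 135 135 132 133 134 132 132 134 134]
```

The weight stands upright inside the ring: edges at columns about 142–161, ring at 140–167, and base within 2–3 mm of centre. Next, the key.

>>> {"op": "step_arm", "data": {"moves": [[1,0,0,-12,0,0,0],[1,0,0,-25,0,0,0],[1,0,0,-34,0,0,0],[1,0,0,-40,0,0,0],[1,0,0,-42,0,0,0],[1,0,0,-42,0,0,0]]}}

```text
clock: 13.25
position: [0.4779, -0.2266, 0.0526]
ee_rot: [0.775, 0.632, -0.001, 0.0]
ft_force: [-2.2, 1.2, 4.4]
grip_width: 0.001
grasp_force: 1.7
```

>>> {"op": "step_arm", "data": {"moves": [[1,0,0,-1,0,0,0],[1,0,0,-2,0,0,0],[1,0,0,-3,0,0,0],[1,0,0,-3,0,0,0]]}}

```text
clock: 13.65
position: [0.4784, -0.2268, 0.0501]
ee_rot: [0.775, 0.632, -0.0, 0.001]
ft_force: [-2.9, 0.0, 6.8]
grip_width: 0.003
grasp_force: 3.2
```

>>> {"op": "step_arm", "data": {"moves": [[1,0,0,-1,0,0,0],[1,0,0,-2,0,0,0],[1,0,0,-2,0,0,0]]}}

```text
clock: 13.95
position: [0.4786, -0.2269, 0.0497]
ee_rot: [0.775, 0.632, 0.0, 0.0]
ft_force: [-11.3, 4.9, 29.7]
grip_width: -0.005
grasp_force: 14.8
```

>>> {"op": "step_arm", "data": {"moves": [[1,0,0,-1,0,0,0],[1,0,0,-2,0,0,0],[1,0,0,-2,0,0,0]]}}

```text
clock: 14.25
position: [0.4788, -0.227, 0.0492]
ee_rot: [0.775, 0.632, 0.001, 0.0]
ft_force: [-19.9, 9.7, 52.6]
grip_width: -0.002
grasp_force: 26.2
```

The stop was firm at z≈0.0497. I'll release in steps to verify the key's travel.

>>> {"op": "step_arm", "data": {"moves": [[1,0,0,2,0,0,0],[1,0,0,4,0,0,0],[1,0,0,4,0,0,0]]}}

```text
clock: 14.55
position: [0.4785, -0.2268, 0.0504]
ee_rot: [0.775, 0.632, -0.0, 0.001]
ft_force: [-2.4, 0.1, 4.3]
grip_width: -0.0
grasp_force: 2.3
```

```bash
python3 f.py
```

```text
14.85 [ 0.47844498 -0.22680582  0.05010173] [-2.98  0.16  7.11] 0.004054636294045289
```

>>> {"op": "step_arm", "data": {"moves": [[1,0,0,1,0,0,0],[1,0,0,2,0,0,0],[1,0,0,2,0,0,0]]}}

```text
clock: 15.15
position: [0.4785, -0.2268, 0.0519]
ee_rot: [0.775, 0.632, -0.0, 0.001]
ft_force: [-1.5, -1.1, 4.1]
grip_width: -0.002
grasp_force: 1.9
```

```bash
python3 f.py
```

```text
15.45 [ 0.47839548 -0.22679535  0.05184233] [-0.75 -1.15  3.84] -0.0012887645275267115
```

>>> {"op": "step_arm", "data": {"moves": [[1,0,0,1,0,0,0],[1,0,0,2,0,0,0],[1,0,0,2,0,0,0]]}}

```text
clock: 15.75
position: [0.4784, -0.2267, 0.0539]
ee_rot: [0.775, 0.632, -0.0, 0.001]
ft_force: [0.7, -2.0, 2.6]
grip_width: 0.001
grasp_force: 1.3
```

```bash
python3 f.py
```

```text
16.05 [ 0.47834981 -0.22657895  0.05379435] [ 0.67 -1.91  2.57] 0.0035104301506476664
```

The force falls linearly from about 5–7 N at the stop to zero near z≈0.057. That matches the full 6 mm key travel. Retreating.

>>> {"op": "step_arm", "data": {"moves": [[1,0,0,2,0,0,0],[1,0,0,6,0,0,0],[1,0,0,15,0,0,0],[1,0,0,35,0,0,0],[1,-5,20,70,0,0,0],[1,-15,50,110,0,0,0],[1,-20,90,140,0,0,0],[1,-20,90,140,0,0,0],[1,-20,90,140,0,0,0],[1,-20,90,140,0,0,0]]}}

```text
clock: 17.05
position: [0.4577, -0.1372, 0.1934]
ee_rot: [0.775, 0.632, -0.001, 0.0]
ft_force: [-0.1, -0.5, 0.4]
grip_width: -0.0
grasp_force: 0.0
```

```bash
python3 f.py
python3 - <<'E'
from m import *
c=cam('scene');g=cv2.cvtColor(c['image'],cv2.COLOR_BGR2GRAY)
for r in(227,235,239,241,243,245): print(r,g[r,136:172])
b=cv2.cvtColor(cv2.imread('pics/scene0.png'),cv2.COLOR_BGR2GRAY)
for nm,(x,y,w,h) in dict(key=(130,180,28,24),jar=(255,210,28,35),tw=(244,160,20,45),syr=(262,245,38,58),rack2=(332,165,40,48)).items():
    print(nm,'mean abs diff',np.abs(g[y:y+h,x:x+w].astype(int)-b[y:y+h,x:x+w]).mean().round(1))
E
```

```text
17.35 [ 0.45792241 -0.13721606  0.19327522] [0.43 0.01 0.16] -0.0007696510847349227
227 [129 127 128 127 106  69  57  59  60  53  54  55  55  60  55  55  57  94
 107 108 108  81  66  71 118 123 118  76  69 115 132 131 129 130 130 126]
235 [125 128 126  95  46  66  70  58  53  47  55  53  56  55  57  52  53  54
  52  52  51  57  59  62  67  77 120 127 129 128  79  62 115 128 127 127]
239 [ 67  68  68  47  24  58  65  70  66  56  51  55  54  53  57  59  55  54
  52  52  54  57  56  79 114 127 130 130 101  60 106 130 129 131 130 131]
241 [ 65  68  65  65  42  30  61  68  68  70  61  55  55  58  54  54  54  51
  56  53  62  91 118 127 128 127 104  58  75 110 121 127 123 126 125 125]
243 [ 68  68  64  66  68  52  30  34  60  68  70  68  66  66  67  69 108 122
 122 129 132 129 128 101  78  68 104 119 128 128 130 127 128 128 130 128]
245 [ 69  68  68  70  69  69  63  64  54  37  37  36  52  59  67 107 110 105
  91  84  73  70  69 103 115 126 127 127 127 130 127 129 130 127 128 130]
key mean abs diff 4.2
jar mean abs diff 3.9
tw mean abs diff 16.3
syr mean abs diff 3.7
rack2 mean abs diff 6.3
```

The weight has not moved in the ring, the key is back up and the bystanders are unchanged. The tweezers area differs, which I put down to the arm's shadow since the gripper never went near them.

```bash
python3 -c "
from workcell import manip
print(manip.hand_in())"
```

```text
the job is handed in; nothing more can be done
None
```

The large weight stands upright inside the ring, about 2–3 mm off centre; the key was pressed to its stop (fingertip force peaked near 57 N) and released, and the job was handed in at about 17 s, with the tweezers the only bystander not confirmed in place by the final camera check.

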